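Press home the sign's wooden shapes

ROBOT

A 6-joint arm with a two-finger parallel gripper is mounted at the origin on the work surface. World frame = base frame: x ahead of the robot, y to its left, z up, the work surface at z = 0. Lengths are in m, angles in rad, forces in N, time in s.
With the tool pointing down it reaches from about 0.25 to 0.775 m from the base axis. Payload 4 kg.
Tool frame: the origin (TCP) lies midway between the tips of the shut fingers; the grasp point (between the pads) lies 19 mm behind it (robot.pinch_z is the distance from the TCP to the grasp point, in m); x points along the fingers, y is the direction in which the jaws open and shut, and the axes are right-handed (so a half turn about x gives the same grasp; the last joint's range is limited). The gripper opens to 94 mm and grips with 3 to 60 N. Pads are 16 mm wide; open, the fingers measure 119 mm over their backs; the gripper's body (75 mm by 177 mm) begins 78 mm behind the grasp point.
Start: joints at [-0.103, 0.087, 1.371, -0, 1.684, -0.103], TCP at [0.55, -0, 0.206] pointing down, gripper open.
Joint ranges: [-3.1, 3.1], [-0.76, 2.03], [0.27, 2.55], [-1.08, 4.22], [0.17, 2.65], [-2.57, 2.57]. Speed limits (rad/s): [2.79, 2.79, 3.14, 3.14, 3.14, 3.14].

INTERFACE

Orientations are given as [roll, pitch, yaw] about the fixed x, y, z axes, in that order (R = Rz(yaw) Ry(pitch) Rx(roll)).
In Python, from bench import robot, imaging gives the robot as it stands. The module is installed in compiled form; this text tells all that it offers.
- The arm moves only by the tool drive_tool, never from a script. Its argument "commands" is a list that holds one entry, the list of rows, each a list of 4 numbers: the shift along the tool's x, y, z as a fraction of full scale, then the turn about the tool's x as a fraction of full scale. A call has 1 to 20 rows; each row shifts and turns the commanded pose from where the row before left it, along the tool's axes as they then stand; what a row does not reach is not made up. Full scale, the value 1, is 0.25 m for a shift and 360 degrees for a turn. A row lasts 1/10 s, in which the tool goes at most 50 mm and 8.59 degrees, less where a joint would pass 70% of its speed; a pose out of reach is approached as far as the arm can. A call with a number of a shift or a turn outside -1 to 1 is refused whole. A call with a gripper value outside its range is refused whole. "grip" is the opening, from 0 (shut) to 1 (fully open), set as the call begins (left out, the last holds). The fingers move at their own pace and stop on an object; the grip force is fixed at half the most. Time passes only in rows, so rows that do not move let the fingers close. It gives the time, the measured TCP pose, the force and the opening at its end, in the units of the state.
- robot.get_obs(): the state, without advancing time (a new reading comes with each control period).
- imaging.snapshot(name): name is "scene" or "side" or "wrist"; returns a dict with "pixels" (420x560x3 uint8, red, green, blue), "z_map" (420x560 float32, m along the optical axis (not along the pixel's ray), 0 where there is no reading), "mtx" (3x3 intrinsics, pixels), "k1" (the pictures are not rectified: a ray, as slopes to the right and down, at radius r is drawn at 1 + k1 r^2 times it, then the intrinsics apply), "extrinsics" (4x4, takes a point from world to camera coordinates). Camera axes: x right, y up, looking along -z (the intrinsics and any distortion apply to the point x, -y, -z); pixel columns grow to the right and rows downward; lengths in m; the calibration is good to about 2 mm. A picture is of the moment at which its call begins.
- robot.close_job(): hands the job in, once; it reports no verdict.
The state is a dict: "time": time; "joint_positions": joint angles; "qvel": joint speeds; "joint_torque": joint torques, N m; "tool_pos": TCP position; "ee_rot": TCP orientation; "wrist_force": force on the tool from outside, world axes, zero at the start; "wrist_torque": the same for the moment, N m; "width": finger opening in m.
Only numpy, scipy, OpenCV 4.12 (cv2) and the standard library are available. Lean on these libraries where they do the work, as an engineer would, in place of code of your own. Each camera call takes 0.05 s, during which the arm holds its last target.

TASK

Three of the wooden shapes on the slate-blue sign board still stand proud on their push-fit pins: with the fingertips, press them down lightly one after another, first the round disc, then the triangle, then the square, each until its pin is fully home before going on to the next. Do not touch the cross, whose paint is still wet. Press gently rather than ramming the shapes, do not pull up, pick up or shift anything, and take the hand away at the end.

Things in the scene. Friction and masses are not known exactly. Their poses are not given: they have to be found in the camera images.
- board: slate-blue painted sign board lying flat on the table, fixed, 250 x 500 x 18 mm (x, y, z at zero yaw); origin at the centre of its underside, z up. Four plain wooden shapes stand on it in any of four places, at any yaw.
- disc_top (a point): centre of the upper face of the wooden round disc, 64 mm across, 8 mm thick, level; z up. It stands 47 mm above the table when its pin reads 0, and goes straight down as the pin is pushed in.
- disc: the same disc: origin at the centre of its underside (8 mm below disc_top). Under it is a 30 mm wide springy rubber pad that yields about 2 N per mm, up to 6 mm, and springs back (bottoms out at about 13 N).
- disc_pin (a joint): push-fit stand-off pin under the disc, m: starts 0 to 0.0015 (standing proud), 0.010 fully in (stop), negative if pulled up. It slides straight down at about 4 N and stays where it is left; a push of about 8 N on the shape takes it fully home with the rubber pad partly squeezed.
- triangle_top (a point): centre of the upper face of the wooden equilateral triangle, 80 mm a side (46 mm from centre to corner, 23 mm from centre to edge), 8 mm thick, level; z up. It stands 47 mm above the table when its pin reads 0, and goes straight down as the pin is pushed in.
- triangle: the same triangle: origin at the centre of its underside (8 mm below triangle_top). Under it is a 30 mm wide springy rubber pad that yields about 2 N per mm, up to 6 mm, and springs back (bottoms out at about 13 N).
- triangle_pin (a joint): push-fit stand-off pin under the triangle, m: starts 0 to 0.0015 (standing proud), 0.010 fully in (stop), negative if pulled up. It slides straight down at about 4 N and stays where it is left; a push of about 8 N on the shape takes it fully home with the rubber pad partly squeezed.
- square_top (a point): centre of the upper face of the wooden square, 58 mm a side, 8 mm thick, level; z up. It stands 47 mm above the table when its pin reads 0, and goes straight down as the pin is pushed in.
- square: the same square: origin at the centre of its underside (8 mm below square_top). Under it is a 30 mm wide springy rubber pad that yields about 2 N per mm, up to 6 mm, and springs back (bottoms out at about 13 N).
- square_pin (a joint): push-fit stand-off pin under the square, m: starts 0 to 0.0015 (standing proud), 0.010 fully in (stop), negative if pulled up. It slides straight down at about 4 N and stays where it is left; a push of about 8 N on the shape takes it fully home with the rubber pad partly squeezed.
- cross_top (a point): centre of the upper face of the wooden plus-shaped cross, 76 mm across, arms 24 mm wide, 8 mm thick, level; z up. It stands 47 mm above the table when its pin reads 0, and goes straight down as the pin is pushed in.
- cross: the same cross: origin at the centre of its underside (8 mm below cross_top). Under it is a 30 mm wide springy rubber pad that yields about 2 N per mm, up to 6 mm, and springs back (bottoms out at about 13 N).
- cross_pin (a joint): push-fit stand-off pin under the cross, m: starts 0 to 0.0015 (standing proud), 0.010 fully in (stop), negative if pulled up. It slides straight down at about 4 N and stays where it is left; a push of about 8 N on the shape takes it fully home with the rubber pad partly squeezed.
- paint_pot: small clear paint pot with a white cap, 36 mm wide, 45 mm tall, standing on the board among the shapes; loose, a bystander, origin at its underside
- sanding_block: cork sanding block 34 x 55 x 26 mm, lying on the board among the shapes; loose, a bystander, origin at its underside
- tape_roll: roll of paper tape lying flat, 90 mm across, 30 mm high; loose, a bystander, origin at its underside
- glue_bottle: white squeeze bottle, 54 mm wide, 150 mm tall; loose, a bystander, origin at its underside
- paint_tin: steel paint tin with a dark purple band, 104 mm wide, 120 mm tall; loose, a bystander, origin at its underside
- brush: paint brush lying on the table; loose, a bystander, origin underneath it
- screwdriver: screwdriver lying on the table; loose, a bystander, origin underneath it

How it is judged:
On the way, in this order (a step that is already met when the one before it is completed fails the run):
1. the disc is pressed home, the triangle and square still stand proud (value of joint disc_pin above 0.0085 m and value of joint each of triangle_pin, square_pin below 0.004 m), for 0.1 s.
2. the triangle is pressed home, the square still stands proud (value of joint each of disc_pin, triangle_pin above 0.0085 m and value of joint square_pin below 0.004 m), for 0.1 s.
3. the square is pressed home as well (value of joint each of disc_pin, triangle_pin, square_pin above 0.0085 m), for 0.1 s.
At the end, for the whole second after the job is handed in: The pins of the disc, triangle and square are home (each at least 8.5 mm of its 10 mm in), the cross still stands proud (pin under 4 mm), and every loose thing is at rest within 15 mm of where it began (all of step 3 and value of joint cross_pin below 0.004 m and distance of each of paint_pot, sanding_block, tape_roll, glue_bottle, paint_tin, brush, screwdriver from where it was at the start of the episode below 0.015 m and linear speed of each of paint_pot, sanding_block, tape_roll, glue_bottle, paint_tin, brush, screwdriver below 0.02 m/s); the robot touches nothing.
It fails at once if the triangle is pressed (over 4 mm) before the disc is home, or the square before the triangle is home ((value of joint triangle_pin above 0.004 m and value of joint disc_pin below 0.0085 m) or (value of joint square_pin above 0.004 m and value of joint triangle_pin below 0.0085 m)).
It fails at once if the robot touches the wet cross (over 0.5 N) (contact force between any of the fingers, the arm and cross above 0.5 N).
It fails at once if a shape or the board is pressed hard (over 22 N) (contact force between any of the fingers, the arm and disc above 22 N or contact force between any of the fingers, the arm and triangle above 22 N or contact force between any of the fingers, the arm and square above 22 N or contact force between any of the fingers, the arm and board above 22 N).
It fails at once if a shape is pulled up on its pin (over 3 mm) (value of joint any of disc_pin, triangle_pin, square_pin, cross_pin below -0.003 m).
It fails at once if a loose thing is shifted or lifted (over 15 mm) (distance of any of paint_pot, sanding_block, tape_roll, glue_bottle, paint_tin, brush, screwdriver from where it was at the start of the episode above 0.015 m).
It also fails if it takes over 53 s, if anything falls off the work surface, if the arm or the gripper's body presses on something with over 40 N, if the wrist force passes 120 N, or if a joint passes its speed limit or range.

## Working session

There is one attempt and no reset: what is moved stays moved. The work goes in short steps, Python scripts to look and compute and a tool call to move; the robot and the scene stay as the last step left them, time stands still between calls to the robot, and variables do not carry over. Pictures are saved under pics/ and viewed, and the job is handed in when it is done.

Besides the shell and the picture viewer there is one more tool, called after "Request:" in YAML: its name, and indented under it one key for each argument. drive_tool: Moves the arm, as the interface text tells. Shift numbers are shares of 0.25 m and turn numbers shares of 360 degrees, none past 1 either way. Its arguments: {"type":"object","properties":{"commands":{"type":"array","items":{"type":"array","items":{"type":"array","items":{"type":"number","minimum":-1,"maximum":1}}}},"grip":{"type":"number"}},"required":["commands"]}

```bash
mkdir -p pics
cat > h.py <<'E'
import numpy as np, cv2
from bench import robot, imaging
def snap(n,f):
    s=imaging.snapshot(n); cv2.imwrite('pics/'+f+'.png',s['pixels'][:,:,::-1]); np.savez(f+'.npz',**s); return s
def cloud(s):
    K=s['mtx'];k1=float(s['k1']);z=s['z_map'];h,w=z.shape
    u,v=np.meshgrid(np.arange(w),np.arange(h))
    p=np.stack([u,v],-1).reshape(-1,1,2).astype(float)
    q=cv2.undistortPointsIter(p,K,np.array([k1,0,0,0.]),None,None,(3,50,1e-10)).reshape(h,w,2)
    P=np.stack([q[...,0]*z,-q[...,1]*z,-z],-1)
    E=s['extrinsics'];return (P-E[:3,3])@E[:3,:3]
E
python3 - <<'E'
from h import *
o=robot.get_obs(); print(o)
for n in ['scene','side','wrist']:
    s=snap(n,n+'0'); print(n,s['mtx'],s['k1'],s['extrinsics'])
E
```

```text
{'time': 0.0, 'joint_positions': array([-1.03068097e-01,  8.79860780e-02,  1.37220763e+00, -1.35877125e-05,
        1.68354694e+00, -1.03101857e-01]), 'qvel': array([-0.00053187, -0.0004778 ,  0.00082933,  0.00064278, -0.00156797,
       -0.00025636]), 'joint_torque': array([ 1.28542815e-03, -3.40182602e+01, -3.02423716e+01,  7.18220207e-02,
        3.29729996e-02, -1.13141955e-04]), 'tool_pos': array([5.49485064e-01, 6.14304717e-05, 2.04310804e-01]), 'ee_rot': array([-1.66761115,  1.56864829,  3.04481008]), 'wrist_force': array([-0.2536585 , -0.00736485, -0.40714156]), 'wrist_torque': array([-0.01181446,  0.01228937,  0.01855884]), 'width': 0.09393807947346643}
scene [[525.52063044   0.         284.63727347]
 [  0.         525.52063044 212.15766673]
 [  0.           0.           1.        ]] 0.03901036321997456 [[-0.82240501  0.56861239  0.01816418  0.40523451]
 [-0.34590129 -0.52512857  0.77755532  0.11154775]
 [ 0.45166612  0.63318238  0.62855213 -1.60139563]
 [ 0.          0.          0.          1.        ]]
side [[436.64927493   0.         284.53816825]
 [  0.         436.64927493 206.54295808]
 [  0.           0.           1.        ]] -0.09334401764245528 [[ 0.97772773 -0.20847689  0.02420466 -0.50230549]
 [ 0.09085042  0.5243715   0.84662904 -0.09965312]
 [-0.18919482 -0.82557369  0.53163277 -1.20647406]
 [ 0.          0.          0.          1.        ]]
wrist [[357.86482157   0.         272.50954215]
 [  0.         357.86482157 209.51605872]
 [  0.           0.           1.        ]] -0.005175541604521668 [[ 9.99999007e-01  2.72250060e-04 -1.38234701e-03 -5.49227932e-01]
 [-6.09016422e-04  9.68280244e-01 -2.49865961e-01  2.77231487e-02]
 [ 1.27047327e-03  2.49866555e-01  9.68279449e-01 -3.89632162e-01]
 [ 0.00000000e+00  0.00000000e+00  0.00000000e+00  1.00000000e+00]]
```

View pics/scene0.png

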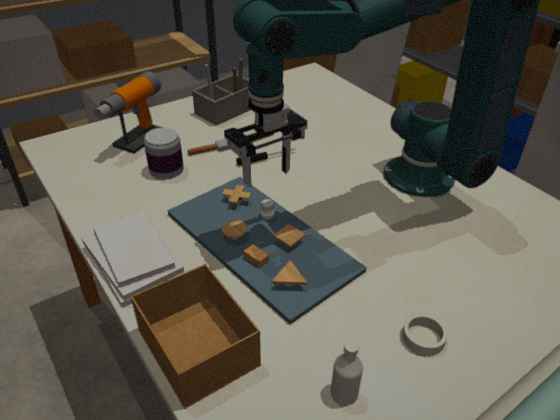

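View pics/side0.png

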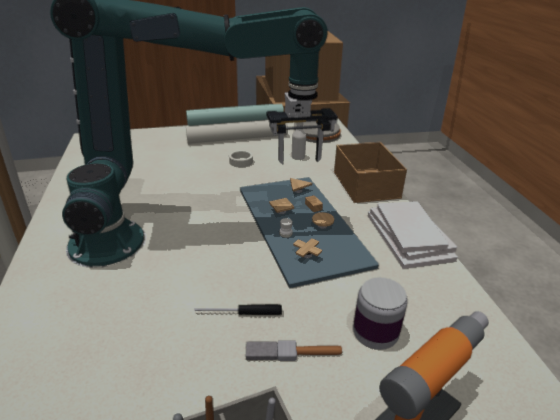

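View pics/wrist0.png

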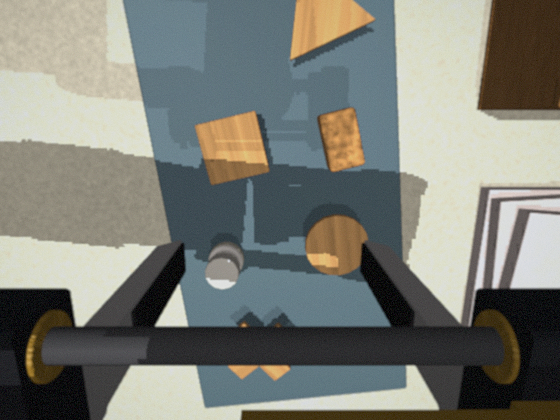

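The wrist view shows the triangle at about (330,25), square (232,147), cork block (341,139), disc (337,245), pot (224,266), and the cross behind the gripper at about (260,350). Next I'll measure the tops from depth.

Run:
```python
from h import *
for n in ['wrist','scene','side']:
    s=dict(np.load(n+'0.npz')); P=cloud(s); z=s['z_map']
    px=s['pixels'].astype(int)
    hsv=cv2.cvtColor(s['pixels'],cv2.COLOR_RGB2HSV)
    m=(z>0)&(P[...,2]>0.036)&(P[...,2]<0.056)&(P[...,0]>0.35)&(P[...,0]<0.78)&(abs(P[...,1])<0.4)
    m=m.astype(np.uint8)
    k,l,st,c=cv2.connectedComponentsWithStats(m,connectivity=4)
    print(n)
    for i in range(1,k):
        if st[i,4]<60: continue
        Q=P[l==i]; r=cv2.minAreaRect((Q[:,:2]*1000).astype(np.float32))
        print(st[i], Q.mean(0).round(4), 'zmed',np.median(Q[:,2]).round(4),'rect',np.round(r[0],1),np.round(r[1],1),round(r[2],1), 'circ',np.round(cv2.minEnclosingCircle((Q[:,:2]*1000).astype(np.float32))[0],1),'hsv',np.median(hsv[l==i],0))
```

```text
wrist
[ 290    0   85   61 3069] [0.5937 0.1492 0.046 ] zmed 0.0461 rect [592.2 155.2] [78.5 41.8] 24.0 circ [598.5 141.1] hsv [ 17. 130. 217.]
[ 498    0   32  109 1542] [0.7599 0.1245 0.0461] zmed 0.0461 rect [759.8 124.4] [91.3  3.1] 89.8 circ [760.3 124.4] hsv [ 15. 150.  64.]
[ 319  107   46   65 2172] [0.6138 0.0507 0.0435] zmed 0.0436 rect [614.7  49.9] [34.2 55.2] 14.1 circ [614.5  50.1] hsv [ 16. 145. 185.]
[ 195  111   74   74 3857] [0.5116 0.043  0.0454] zmed 0.0454 rect [511.4  42.2] [58.2 58.2] 13.1 circ [511.6  42.4] hsv [ 16. 133. 203.]
[ 305  214   63   61 2920] [ 0.6118 -0.0523  0.0454] zmed 0.0455 rect [611.5 -53.2] [63.3 59.3] 75.8 circ [613.8 -53.7] hsv [ 16. 133. 145.]
[210 248  30  25 204] [ 0.5037 -0.0642  0.0451] zmed 0.0428 rect [503.4 -67.1] [14.1 31.9] 69.3 circ [501.3 -72.4] hsv [ 15.   16.  102.5]
[228 366  63  15 484] [ 0.5358 -0.1994  0.0464] zmed 0.0464 rect [ 534.5 -202.3] [19.3 68.5] 89.4 circ [ 534.5 -196.5] hsv [ 16. 131. 213.]
scene
[164 160  16  10  81] [ 0.6239 -0.3951  0.0457] zmed 0.0454 rect [ 624.7 -393.9] [48.2 11.9] 0.3 circ [ 624.7 -395.2
[... 1216 characters left out ...]
55.3] hsv [ 16.  97. 160.]
[305 195  18  13 134] [0.6138 0.0471 0.0427] zmed 0.0433 rect [614.3  51.5] [35.3 63.1] 13.4 circ [612.4  51.1] hsv [ 15. 111. 138.]
[269 198  25  15 241] [0.5105 0.0398 0.0449] zmed 0.0452 rect [511.2  44.1] [59.4 66. ] 12.1 circ [510.9  44.7] hsv [ 16. 100. 131.]
[312 212  22  15 252] [ 0.6126 -0.0562  0.045 ] zmed 0.0453 rect [613.4 -52.8] [60.8 63.5] 13.8 circ [614.8 -52.1] hsv [ 16. 105. 110.]
[280 225  12   8  63] [ 0.4979 -0.0854  0.0454] zmed 0.0449 rect [499.7 -83.5] [18.6 31.4] 89.1 circ [499.7 -77.7] hsv [15. 10. 99.]
[293 239  29  18 341] [ 0.5344 -0.1785  0.0456] zmed 0.046 rect [ 534.8 -176.2] [70.1 69.7] 83.5 circ [ 535.4 -176.4] hsv [ 16.  97. 162.]
```

Run:
```python
from h import *
from scipy.spatial.transform import Rotation as R
o=robot.get_obs(); r=R.from_euler('xyz',o['ee_rot']).as_matrix(); print(r.round(4))
d=np.array([.613,-.0525,.10])-o['tool_pos']; print((r.T@d).round(4),(r.T@d/.25).round(4))
```

```text
[[-1.7e-03  1.0e+00 -0.0e+00]
 [ 2.0e-04 -0.0e+00 -1.0e+00]
 [-1.0e+00 -1.7e-03 -2.0e-04]]
[0.1045 0.0636 0.0525] [0.4179 0.2543 0.2102]
```

Request:
drive_tool:
  commands:
    - [[0,0,0,0],[0,0,0,0],[0,0,0,0]]
  grip: 0

```text
time: 0.45
tool_pos: [0.55, -0.0, 0.2054]
ee_rot: [-1.913, 1.571, 2.799]
wrist_force: [0.3, 0.5, 0.6]
width: 0.0738
```

Request:
drive_tool:
  commands:
    - [[0,0.05,0.04,0],[0,0.05,0.04,0],[0,0.05,0.04,0],[0,0.05,0.04,0],[0,0.05,0.05,0],[0.08,0,0,0],[0.08,0,0,0],[0.08,0,0,0],[0.08,0,0,0],[0.08,0,0,0],[0,0,0,0],[0,0,0,0],[0,0,0,0]]
  grip: 0

```text
time: 1.75
tool_pos: [0.6134, -0.0527, 0.1072]
ee_rot: [1.4, 1.568, -0.171]
wrist_force: [0.5, -0.4, -0.0]
width: 0.0005
```

Run:
```python
from h import *
s=snap('wrist','wrist1'); print(robot.get_obs())
```

```text
{'time': 1.8, 'joint_positions': array([-1.77667146e-01,  2.67026850e-01,  1.35803707e+00,  3.45004200e-05,
        1.51331906e+00, -1.77716959e-01]), 'qvel': array([-0.00011146, -0.00162878,  0.00243026, -0.00048836, -0.00258047,
        0.00035533]), 'joint_torque': array([-6.21933199e-03, -4.02162015e+01, -2.90168256e+01,  6.95146434e-02,
        3.09214520e-02, -7.11294456e-05]), 'tool_pos': array([ 0.61355554, -0.05265283,  0.10739271]), 'ee_rot': array([ 1.40381201,  1.56758646, -0.16693643]), 'wrist_force': array([ 0.13962683, -0.44616924, -0.07330165]), 'wrist_torque': array([0.03259036, 0.0113083 , 0.00565625]), 'width': 0.0004893865434463627}
```

View pics/wrist1.png

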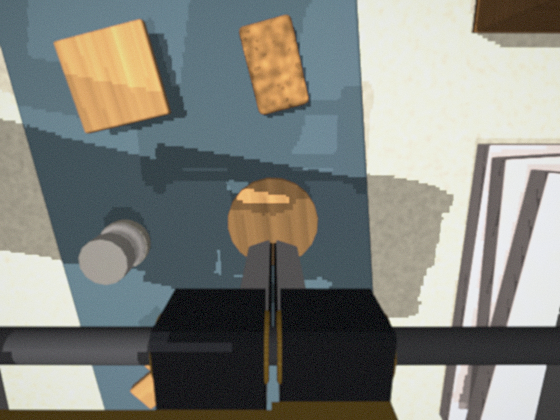

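Wrist view: the shut tips sit over the disc (at about (272,245), disc centre about (272,225)), well clear of everything else.

Request:
drive_tool:
  commands:
    - [[0.06,0,0,0],[0.06,0,0,0],[0.06,0,0,0],[0.03,0,0,0],[0.01,0,0,0],[0,0,0,0],[0,0,0,0]]

```text
time: 2.5
tool_pos: [0.613, -0.0526, 0.0511]
ee_rot: [1.389, 1.57, -0.182]
wrist_force: [0.4, -0.8, 0.3]
width: 0.0004
```

Request:
drive_tool:
  commands:
    - [[0.004,0,0,0],[0.004,0,0,0],[0.004,0,0,0],[0.004,0,0,0],[0.004,0,0,0],[0.004,0,0,0],[0.004,0,0,0],[0.004,0,0,0],[0.004,0,0,0],[0.004,0,0,0],[0,0,0,0]]

```text
time: 3.6
tool_pos: [0.6126, -0.0525, 0.0405]
ee_rot: [1.492, 1.571, -0.079]
wrist_force: [-0.7, 0.0, 3.3]
width: 0.0005
```

Request:
drive_tool:
  commands:
    - [[0.004,0,0,0],[0.004,0,0,0],[0.004,0,0,0],[0.004,0,0,0],[0.004,0,0,0],[0,0,0,0]]

```text
time: 4.2
tool_pos: [0.6126, -0.0525, 0.0356]
ee_rot: [1.429, 1.57, -0.142]
wrist_force: [-1.3, -0.0, 4.2]
width: 0.0008
```

Request:
drive_tool:
  commands:
    - [[0.004,0,0,0],[0.004,0,0,0],[0,0,0,0],[0,0,0,0]]

```text
time: 4.6
tool_pos: [0.6127, -0.0525, 0.0343]
ee_rot: [1.351, 1.57, -0.22]
wrist_force: [-2.8, 0.1, 6.9]
width: 0.0008
```

Request:
drive_tool:
  commands:
    - [[0.004,0,0,0],[0.002,0,0,0],[0,0,0,0],[0,0,0,0]]

```text
time: 5.0
tool_pos: [0.6127, -0.0525, 0.0333]
ee_rot: [1.352, 1.57, -0.219]
wrist_force: [-2.6, 1.0, 9.1]
width: 0.0002
```

Request:
drive_tool:
  commands:
    - [[-0.02,0,0,0],[-0.04,0,0,0],[-0.06,0,0,0],[-0.07,0,0,0],[-0.07,0,0,0],[-0.06,0,0,0],[0,0,0,0],[0,0,0,0]]

```text
time: 5.8
tool_pos: [0.6127, -0.0525, 0.1122]
ee_rot: [1.364, 1.57, -0.207]
wrist_force: [-0.4, -0.1, -0.8]
width: 0.0003
```

```bash
cat > tops.py <<'E'
from h import *
import sys
def tops(n,f):
    s=snap(n,f);P=cloud(s);z=s['z_map']
    hsv=cv2.cvtColor(s['pixels'],cv2.COLOR_RGB2HSV)
    m=(z>0)&(P[...,2]>0.030)&(P[...,2]<0.056)&(P[...,0]>0.4)&(P[...,0]<0.70)&(P[...,1]>-.25)&(P[...,1]<.25)&(hsv[...,1]>80)
    k,l,st,c=cv2.connectedComponentsWithStats(m.astype(np.uint8),connectivity=4)
    print(n)
    for i in range(1,k):
        if st[i,4]<60: continue
        Q=P[l==i]; print(st[i],Q.mean(0).round(4),'z90',np.percentile(Q[:,2],[50,75,95]).round(4), 'circ',np.round(cv2.minEnclosingCircle((Q[:,:2]*1000).astype(np.float32))[0],1))
for n in ['wrist','scene','side']: tops(n,n+sys.argv[1])
E
python3 tops.py 2
```

```text
wrist
[ 242   17   67   98 4536] [0.6146 0.0503 0.0435] z90 [0.0436 0.0441 0.0448] circ [615.1  49.9]
[  61   22  113  111 8451] [0.5124 0.043  0.0452] z90 [0.0453 0.0458 0.0465] circ [511.7  42.1]
[ 232  175   85   75 4914] [ 0.6136 -0.0497  0.0367] z90 [0.0367 0.0372 0.0378] circ [613.5 -54. ]
[134 371  21  33 366] [ 0.5098 -0.1937  0.0463] z90 [0.0464 0.0469 0.0474] circ [ 514.3 -194.9]
scene
[239 186  12  14 100] [ 0.5188 -0.1643  0.0438] z90 [0.0441 0.0454 0.0469] circ [ 518.2 -170.4]
[222 223  25  18 345] [ 0.6151 -0.0485  0.0349] z90 [0.0349 0.0362 0.0379] circ [612.9 -49.3]
[273 224  32  23 400] [0.5141 0.0478 0.0435] z90 [0.0437 0.0449 0.0465] circ [512.8  46.7]
[244 245  25  21 294] [0.6181 0.0582 0.0406] z90 [0.0415 0.0431 0.0449] circ [617.1  55.2]
[272 261  35  24 443] [0.594  0.1629 0.0443] z90 [0.0446 0.0459 0.0472] circ [591.8 159.7]
side
[291 179  20  12 146] [0.5917 0.1532 0.0457] z90 [0.0461 0.0472 0.0482] circ [591.9 154.1]
[306 196  16  14 146] [0.6125 0.0434 0.0412] z90 [0.043  0.0448 0.0461] circ [613.9  49.6]
[270 198  24  14 214] [0.511  0.0386 0.0452] z90 [0.0455 0.0464 0.0477] circ [510.6  41.7]
[312 215  22  14 227] [ 0.6122 -0.0575  0.0365] z90 [0.0368 0.0376 0.0392] circ [614.6 -54.7]
[294 239  28  18 312] [ 0.5349 -0.1786  0.0457] z90 [0.0459 0.0469 0.0482] circ [ 535.1 -177. ]
```

Disc top fell from 45.4 to 36.7 mm (home is 37), so it is home. The triangle is next.

Request:
drive_tool:
  commands:
    - [[0,-0.005,-0.05,0],[0,-0.01,-0.09,0],[0,-0.015,-0.14,0],[0,-0.015,-0.14,0],[0,-0.015,-0.14,0],[0,-0.01,-0.14,0],[0,-0.01,-0.09,0],[0,0,-0.05,0],[0,0,0,0],[0,0,0,0]]

```text
time: 6.95
tool_pos: [0.5924, 0.1571, 0.1117]
ee_rot: [-0.483, 1.57, -2.054]
wrist_force: [0.8, -0.0, 0.2]
width: 0.0008
```

```bash
python3 tops.py 3
```

```text
wrist
[ 235  161  100  107 4842] [0.5922 0.1609 0.0462] z90 [0.0462 0.0467 0.0474] circ [591.7 157.3]
[138 366  16  28 260] [0.4907 0.0238 0.0455] z90 [0.0455 0.0459 0.0464] circ [490.4  22.5]
scene
[222 185  29  19 285] [ 0.5375 -0.171   0.0442] z90 [0.0444 0.0458 0.0479] circ [ 535.9 -173.5]
[222 223  25  18 353] [ 0.6156 -0.0487  0.0348] z90 [0.035  0.0361 0.0381] circ [613.4 -49.3]
[274 229   9  13  74] [0.5344 0.0339 0.0437] z90 [0.0437 0.0451 0.0467] circ [526.   35.1]
[297 230   8  12  61] [0.4912 0.0623 0.0431] z90 [0.043  0.0447 0.0464] circ [494.9  58.2]
[244 245  25  20 300] [0.6178 0.058  0.0403] z90 [0.0412 0.0429 0.0448] circ [616.1  53.1]
[272 261  35  24 442] [0.5941 0.163  0.0444] z90 [0.0445 0.0458 0.0476] circ [592.7 160.7]
side
[291 179  20  12 140] [0.5921 0.1526 0.046 ] z90 [0.0463 0.0476 0.0488] circ [591.2 155.5]
[306 196  16  14 150] [0.6121 0.0436 0.0411] z90 [0.0429 0.0445 0.0461] circ [610.8  47.7]
[270 198  24  14 221] [0.5108 0.039  0.0449] z90 [0.0453 0.0463 0.0476] circ [512.9  43.9]
[312 215  22  14 240] [ 0.6124 -0.0566  0.0362] z90 [0.0364 0.0376 0.0389] circ [614.5 -53.9]
[294 239  28  18 306] [ 0.5344 -0.1795  0.0458] z90 [0.0461 0.047  0.0483] circ [ 534.9 -176.4]
```

View pics/wrist3.png

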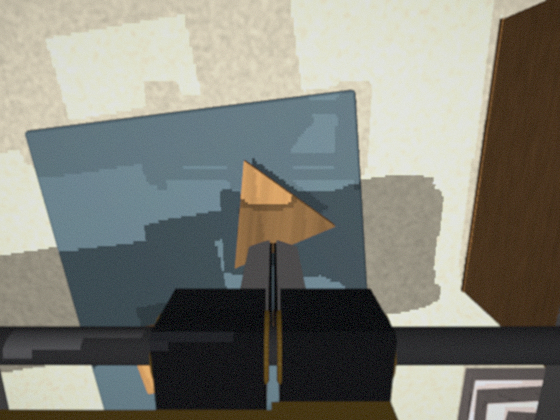

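The triangle's corners are at about (245,161), (335,226), (235,267), and the tips sit right over its centre (0.592, 0.157).

Request:
drive_tool:
  commands:
    - [[0.04,0,0,0],[0.06,0,0,0],[0.06,0,0,0],[0.05,0,0,0],[0.02,0,0,0],[0.01,0,0,0],[0,0,0,0],[0,0,0,0]]

```text
time: 7.9
tool_pos: [0.593, 0.1577, 0.0527]
ee_rot: [1.733, 1.569, 0.163]
wrist_force: [0.0, 0.0, 0.0]
width: 0.0007
```

Request:
drive_tool:
  commands:
    - [[0.004,0,0,0],[0.004,0,0,0],[0.004,0,0,0],[0.004,0,0,0],[0.004,0,0,0],[0.004,0,0,0],[0.004,0,0,0],[0.004,0,0,0],[0.004,0,0,0],[0.004,0,0,0],[0.004,0,0,0],[0.004,0,0,0],[0,0,0,0]]

```text
time: 9.2
tool_pos: [0.5925, 0.1575, 0.0399]
ee_rot: [1.376, 1.571, -0.195]
wrist_force: [-1.6, -1.2, 2.6]
width: 0.0006
```

Request:
drive_tool:
  commands:
    - [[0.004,0,0,0],[0.004,0,0,0],[0.004,0,0,0],[0.004,0,0,0],[0.004,0,0,0],[0.004,0,0,0],[0,0,0,0],[0,0,0,0]]

```text
time: 10.0
tool_pos: [0.5926, 0.1575, 0.0346]
ee_rot: [1.582, 1.57, 0.011]
wrist_force: [-1.8, -0.2, 5.4]
width: 0.0005
```

Request:
drive_tool:
  commands:
    - [[0.004,0,0,0],[0.003,0,0,0],[0.002,0,0,0],[0,0,0,0],[0,0,0,0]]

```text
time: 10.5
tool_pos: [0.5926, 0.1575, 0.0332]
ee_rot: [1.642, 1.57, 0.071]
wrist_force: [-3.7, -1.5, 8.5]
width: 0.0006
```

Request:
drive_tool:
  commands:
    - [[0.003,0,0,0],[0,0,0,0],[0,0,0,0]]

```text
time: 10.8
tool_pos: [0.5927, 0.1575, 0.0327]
ee_rot: [1.614, 1.57, 0.043]
wrist_force: [-3.6, -1.3, 10.7]
width: 0.0002
```

Request:
drive_tool:
  commands:
    - [[-0.02,0,0,0],[-0.04,0,0,0],[-0.06,0,0,0],[-0.07,0,0,0],[-0.07,0,0,0],[-0.06,0,0,0],[0,0,0,0],[0,0,0,0]]

```text
time: 11.6
tool_pos: [0.5927, 0.1575, 0.1112]
ee_rot: [1.718, 1.57, 0.148]
wrist_force: [-0.2, -0.6, 0.2]
width: 0.0006
```

```bash
python3 tops.py 4
```

```text
wrist
[ 236  160   96  104 4644] [0.5921 0.1602 0.0367] z90 [0.0367 0.0372 0.0379] circ [591.1 157.2]
[136 366  18  29 298] [0.4909 0.0243 0.0455] z90 [0.0455 0.0459 0.0464] circ [489.7  22.9]
scene
[222 185  29  19 287] [ 0.5374 -0.1709  0.0442] z90 [0.0444 0.0457 0.0477] circ [ 534.9 -171.9]
[222 223  25  18 351] [ 0.6156 -0.0486  0.0351] z90 [0.0353 0.0365 0.038 ] circ [614.8 -51.3]
[274 230   9  13  70] [0.5352 0.0354 0.0433] z90 [0.0436 0.0448 0.0463] circ [530.   38.4]
[244 245  25  20 294] [0.6179 0.0577 0.0403] z90 [0.0415 0.0427 0.0449] circ [616.3  54.6]
[272 264  35  23 432] [0.5938 0.1626 0.035 ] z90 [0.0352 0.0362 0.0379] circ [592.4 161.5]
side
[290 181  21  13 150] [0.5921 0.1541 0.0362] z90 [0.0365 0.0376 0.0387] circ [590.2 157.6]
[306 196  16  14 149] [0.6125 0.044  0.0412] z90 [0.0429 0.0444 0.0459] circ [610.4  47.8]
[270 198  24  14 222] [0.5108 0.0391 0.045 ] z90 [0.0451 0.0465 0.0477] circ [512.4  40.8]
[312 215  22  14 237] [ 0.6123 -0.0567  0.0365] z90 [0.0368 0.0378 0.0392] circ [613.5 -53.7]
[294 239  28  18 306] [ 0.5345 -0.1796  0.0457] z90 [0.046  0.047  0.0486] circ [ 535.7 -175.7]
```

Triangle top fell from 46.2 to 36.7 mm, home. Now the square.

Request:
drive_tool:
  commands:
    - [[0,-0.024,0.04,0],[0,-0.06,0.08,0],[0,-0.08,0.11,0],[0,-0.08,0.11,0],[0,-0.06,0.08,0],[0,-0.02,0.04,0],[0,0,0,0],[0,0,0,0]]

```text
time: 12.55
tool_pos: [0.5119, 0.0427, 0.111]
ee_rot: [2.344, 1.57, 0.773]
wrist_force: [0.3, 0.1, -0.4]
width: 0.0008
```

```bash
python3 -c "
from h import *
snap('wrist','wrist5')"
```

```text
(no output)
```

View pics/wrist5.png

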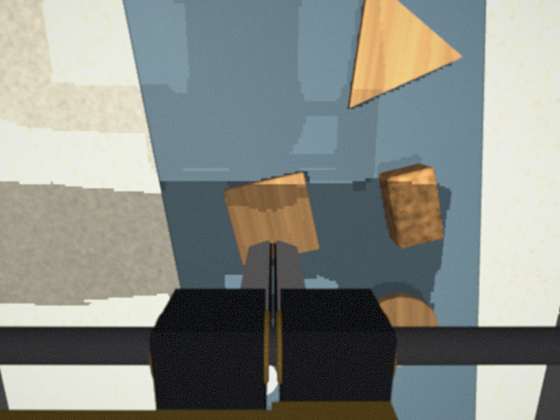

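The tips are over the square, at about (272,240) in the wrist view; its visible corners are (225,190), (304,172) and (319,250).

Request:
drive_tool:
  commands:
    - [[0.04,0,0,0],[0.06,0,0,0],[0.06,0,0,0],[0.05,0,0,0],[0.02,0,0,0],[0.01,0,0,0],[0,0,0,0],[0,0,0,0]]

```text
time: 13.4
tool_pos: [0.5121, 0.0425, 0.0517]
ee_rot: [1.551, 1.569, -0.02]
wrist_force: [-0.2, 1.0, 0.0]
width: 0.0004
```

Request:
drive_tool:
  commands:
    - [[0.004,0,0,0],[0.004,0,0,0],[0.004,0,0,0],[0.004,0,0,0],[0.004,0,0,0],[0.004,0,0,0],[0.004,0,0,0],[0.004,0,0,0],[0.004,0,0,0],[0.004,0,0,0],[0.004,0,0,0],[0.004,0,0,0],[0,0,0,0]]

```text
time: 14.7
tool_pos: [0.5116, 0.0425, 0.0388]
ee_rot: [1.212, 1.571, -0.359]
wrist_force: [-0.4, 0.3, 3.4]
width: 0.0006
```

Request:
drive_tool:
  commands:
    - [[0.004,0,0,0],[0.004,0,0,0],[0.004,0,0,0],[0.004,0,0,0],[0.004,0,0,0],[0,0,0,0],[0,0,0,0]]

```text
time: 15.4
tool_pos: [0.5116, 0.0425, 0.0345]
ee_rot: [1.317, 1.571, -0.254]
wrist_force: [-3.0, -0.0, 6.5]
width: 0.0007
```

Request:
drive_tool:
  commands:
    - [[0.004,0,0,0],[0.004,0,0,0],[0.002,0,0,0],[0,0,0,0],[0,0,0,0]]

```text
time: 15.9
tool_pos: [0.5117, 0.0425, 0.0328]
ee_rot: [1.418, 1.57, -0.153]
wrist_force: [-2.9, 0.7, 9.8]
width: 0.0005
```

Request:
drive_tool:
  commands:
    - [[-0.02,0,0,0],[-0.04,0,0,0],[-0.06,0,0,0],[-0.08,0,0,0],[-0.1,0,0,0],[-0.1,0,0,0],[-0.1,0,0,0],[-0.06,0,0,0],[0,0,0,0],[0,0,0,0],[0,0,0,0]]

```text
time: 17.0
tool_pos: [0.5106, 0.0425, 0.1696]
ee_rot: [-1.598, 1.568, 3.115]
wrist_force: [-1.0, 0.7, 0.4]
width: 0.0003
```

```bash
python3 tops.py 6
```

```text
wrist
[ 337    6   90  103 4512] [0.5908 0.1579 0.0367] z90 [0.0367 0.0372 0.038 ] circ [591.  156.9]
[ 365  157   50   68 2577] [0.6125 0.0517 0.0429] z90 [0.0436 0.0442 0.0449] circ [613.7  50.1]
[ 236  160   76   75 4036] [0.5115 0.0435 0.0367] z90 [0.0368 0.0372 0.0379] circ [511.6  42.9]
[ 348  265   65   59 2100] [ 0.6187 -0.0453  0.0367] z90 [0.0368 0.0373 0.038 ] circ [613.3 -53.5]
[267 380  12  22 194] [ 0.5109 -0.1551  0.0458] z90 [0.0461 0.0466 0.0471] circ [ 511.8 -155.1]
scene
[222 185  29  19 286] [ 0.5373 -0.1708  0.0441] z90 [0.0442 0.0454 0.0471] circ [ 534.9 -174.1]
[222 223  25  18 350] [ 0.6155 -0.0486  0.035 ] z90 [0.035  0.0361 0.0381] circ [614.  -50.4]
[274 227  31  23 388] [0.514  0.048  0.0351] z90 [0.0351 0.0365 0.038 ] circ [512.4  46.5]
[244 245  25  20 293] [0.6177 0.0577 0.0404] z90 [0.0414 0.0427 0.0446] circ [615.7  53.4]
[272 264  35  23 431] [0.5936 0.1627 0.0351] z90 [0.0352 0.0365 0.0384] circ [591.6 160.3]
side
[290 181  21  12 148] [0.592  0.1545 0.0365] z90 [0.0367 0.038  0.0394] circ [590.3 154.8]
[306 196  16  14 147] [0.6124 0.044  0.0408] z90 [0.0423 0.0443 0.0459] circ [613.7  49.1]
[270 201  24  14 216] [0.5111 0.0389 0.0363] z90 [0.0366 0.0375 0.0389] circ [512.   41.4]
[312 215  22  14 239] [ 0.6126 -0.0566  0.0365] z90 [0.0368 0.0377 0.0391] circ [614.8 -52. ]
[294 239  28  18 305] [ 0.5344 -0.1794  0.0457] z90 [0.046  0.047  0.0483] circ [ 536.1 -174.8]
```

View pics/side6.png

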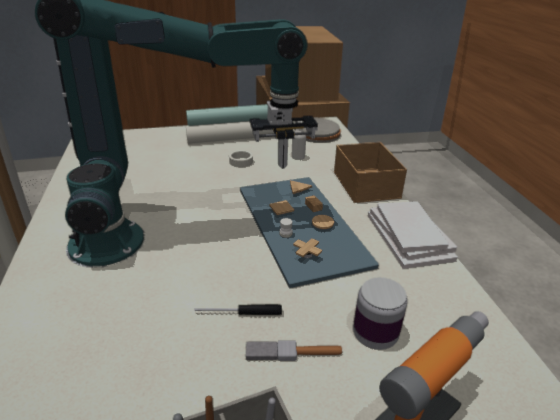

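The side view shows all three shapes down at 36.7 mm, the cross still proud at about (308,247), the pot at (286,227) and the other loose things unmoved, and the hand clear.

```bash
python3 -c "
from bench import robot
print(robot.close_job())"
```

```text
the job is handed in; nothing more can be done
None
```

I pressed the disc, then the triangle, then the square with the shut fingertips, and handed the job in at about 17 s of the 53 s allowed. No verdict was reported.

- **Pressing force:** each shape was pressed in roughly 1 mm steps to a wrist force reading of about 9–11 N. The final rise was about 2 N per mm, which fits the rubber pad squeezing with the pin already at its stop.
- **Shapes home:** in the last wrist-camera check all three tops read 36.7 mm (37 mm expected when home; they started at 45.4–46.2 mm). The scene camera read about 35 mm for all three, within the 2 mm calibration error.
- **Cross and loose things:** the cross was never touched and still reads about 46 mm. The cork block measured the same before and after. I judged the pot and the rest by eye in the side view, where they look unmoved.
- **Hand:** it finished at 0.17 m height, clear of everything. No check failed.

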